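Stack a sealing tool squarely in its assembly nest

TASK

Make up the tray sealer's tool in the assembly nest, the base plate with four corner guides: put the tray carrier (the thick block with the hollow, hollow upward) fully down in the nest, then the spacer frame flat on it, then the press plate on top with its grip rib upward. Let go of each part once it sits flat and square between the guides, before you fetch the next; set each one down, do not drop it into the nest. Leave the food cups and the carton alone, and let go of the finished stack.

Things in the scene. Friction and masses are not known exactly. Their poses are not given: they have to be found in the camera images.
- nest: Fixed nest: dark base plate 150 x 100 x 12 mm, four slippery L-shaped plastic corner guides round a 116 x 66 mm pocket. Origin: centre of underside; x along the long side, y the short, z up. Guides stand straight 58 mm above the base, then flare out as lips (7 mm each side), top 86 mm above the surface. They cover 18 mm at each end of the long sides, leaving 80 mm open for fingers.
- nest_floor (a point): Centre of the pocket's floor (the top of the nest's base plate, 12 mm above the surface); axes as the nest's. Seated, the carrier's origin lies here, the spacer's 36 mm and the press plate's 52 mm above it.
- carrier: Tray carrier: steel block 110 x 60 x 36 mm with a hollow 86 x 42 mm, 16 mm deep, in its top. Origin: centre of the underside; x along the 110 mm side, y along the 60 mm side, z up. Take it across the 60 mm width. Half a turn about z makes no difference.
- spacer: Spacer frame: flat steel frame 110 x 60 x 16 mm with a window 74 x 32 mm right through. Origin: centre of the underside (in the open window); x along the 110 mm side, y along the 60 mm side, z up. Take it across the 60 mm width; half a turn makes no difference.
- press_plate: Press plate: steel plate 110 x 60 x 10 mm with an upright grip rib on its middle, 64 mm long (along x), 16 mm thick (along y), its top 46 mm above the plate's underside; a 26 mm wide foot of the rib reaches 13 mm above the underside. Origin: centre of the underside; x along the 110 mm side, z up. Half a turn makes no difference.
- food_cup: Bystander, on the right by the nest (a second such cup, far left, is fixed): round food cup filled with brown paste, 104 mm across, 43 mm high; origin: centre of the underside.
- small_carton: Bystander: cardboard carton 66 x 48 x 50 mm; origin: centre of the underside.

How it is judged (in metres and radians):
On the way, in this order (a step that is already met when the one before it is completed fails the run):
1. the tray carrier sits fully down and square in the nest and is released (horizontal distance between carrier and nest_floor below 0.006 m and z of carrier in the frame of nest_floor between -0.003 and 0.003 m and angle between carrier's own z axis and vertical below 0.05 rad and angle between the x axis of carrier and the x axis of nest_floor, either way round below 0.09 rad and contact force between carrier and the fingers below 0.5 N and linear speed of carrier below 0.02 m/s), for 0.2 s.
2. the spacer frame lies flat on the carrier between the guides and is released (horizontal distance between each of carrier, spacer and nest_floor below 0.006 m and z of carrier in the frame of nest_floor between -0.003 and 0.003 m and angle between each of carrier, spacer's own z axis and vertical below 0.05 rad and angle between the x axis of each of carrier, spacer and the x axis of nest_floor, either way round below 0.09 rad and z of spacer in the frame of nest_floor between 0.033 and 0.039 m and contact force between spacer and the fingers below 0.5 N and linear speed of spacer below 0.02 m/s), for 0.2 s.
3. the press plate lies flat on the spacer between the guides and is released (horizontal distance between each of carrier, spacer, press_plate and nest_floor below 0.006 m and z of carrier in the frame of nest_floor between -0.003 and 0.003 m and angle between each of carrier, spacer, press_plate's own z axis and vertical below 0.05 rad and angle between the x axis of each of carrier, spacer, press_plate and the x axis of nest_floor, either way round below 0.09 rad and z of spacer in the frame of nest_floor between 0.033 and 0.039 m and z of press_plate in the frame of nest_floor between 0.049 and 0.055 m and contact force between press_plate and the fingers below 0.5 N and linear speed of press_plate below 0.02 m/s), for 0.2 s.
At the end, for the whole second after the job is handed in: Carrier on the nest's floor, spacer frame on the carrier, press plate on the spacer, all rib or hollow upward and at rest: each within 6 mm of the pocket's centre, within 3 mm of its seated height, level within 0.05 rad and in line with the nest within 0.09 rad (horizontal distance between each of carrier, spacer, press_plate and nest_floor below 0.006 m and z of carrier in the frame of nest_floor between -0.003 and 0.003 m and angle between each of carrier, spacer, press_plate's own z axis and vertical below 0.05 rad and angle between the x axis of each of carrier, spacer, press_plate and the x axis of nest_floor, either way round below 0.09 rad and z of spacer in the frame of nest_floor between 0.033 and 0.039 m and z of press_plate in the frame of nest_floor between 0.049 and 0.055 m and linear speed of each of carrier, spacer, press_plate below 0.02 m/s); the robot touches nothing.
It fails at once if a part is dropped into the nest (falls faster than 0.6 m/s within 100 mm of the pocket's floor) ((distance between carrier and nest_floor below 0.1 m and linear speed of carrier above 0.6 m/s) or (distance between spacer and nest_floor below 0.1 m and linear speed of spacer above 0.6 m/s) or (distance between press_plate and nest_floor below 0.1 m and linear speed of press_plate above 0.6 m/s)).
It fails at once if the food cup or the carton is moved more than 30 mm or tipped (distance of any of food_cup, small_carton from where it was at the start of the episode above 0.03 m or angle between any of food_cup, small_carton's own z axis and vertical above 0.3 rad).
It also fails if it takes over 72 s, if anything falls off the work surface, if the arm or the gripper's body presses on something with over 40 N, if the wrist force passes 120 N, or if a joint passes its speed limit or range.

ROBOT

A 7-joint arm with a two-finger parallel gripper is mounted at the origin on a cart in front of the work surface, level with it; the furniture and walls round the work are solid. World frame = base frame: x ahead of the robot, y to its left, z up, the work surface at z = 0. Lengths are in mm, angles in rad, forces in N, time in s.
With the tool pointing down it reaches from about 425 to 875 mm from the base axis. Payload 9.9 kg.
Tool frame: the origin (TCP) lies midway between the tips of the shut fingers; the grasp point (between the pads) lies 19 mm behind it; z points along the fingers, y is the direction in which the jaws open and shut (so a half turn about z gives the same grasp; the last joint's range is limited). The gripper opens to 85 mm and grips with 20 to 120 N. Pads are 22 mm wide; open, the fingers measure 114 mm over their backs; the gripper's body (76 mm by 85 mm) begins 54 mm behind the grasp point. The pads swing forward as they close: fully open they stand 13 mm farther back than shut.
Start: joints at [1.164, 0.576, 0.025, 1.437, -0.015, 1.129, -0.057], TCP at [214.13, -640.138, 208.089] pointing down, gripper open.
Joint ranges: [-2.76, 2.76], [-0.34, 2.15], [-1.52, 1.57], [0.19, 2.46], [-1.09, 4.23], [0.17, 1.99], [-2.82, 2.82]. Speed limits (rad/s): [2.22, 2.22, 3.01, 3.01, 3.14, 3.14, 3.14].

INTERFACE

Orientations are given as a rotation vector (axis times angle).
In Python, from plant import readout, optics, workorder gives the robot as it stands.
- The arm moves only by the shell command python3 -m inch 'ROWS' [FORCE]. ROWS is a JSON object of lists of equal length, an entry for each row: "offset": the shift along the tool's x, y, z scaled (see below), a list of three; "yaw": the turn about the tool's z scaled (see below); "claw": the closure, from 0 (fully open) to 1 (shut). A call has 1 to 8 rows; each row shifts and turns the commanded pose from where the row before left it, along the tool's axes as they then stand; what a row does not reach is not made up. The controller multiplies each number of a shift by 250 mm and each number of a turn by 90 degrees. A row lasts 1/10 s, in which the tool goes at most 50 mm and 8.59 degrees, less where a joint would pass 70% of its speed; a pose out of reach is approached as far as the arm can. A call with a number of a shift or a turn outside -1 to 1 is refused whole. A call with a gripper value outside its range is refused whole. The fingers move at their own pace and stop on an object; FORCE is the grip in N (left out, the last holds). Time passes only in rows, so rows that do not move let the fingers close. It gives the time, the measured TCP pose, the force and the opening at its end, in the units of the state.
- readout.sense(): the state, without advancing time (a new reading comes with each control period).
- optics.grab_frame(name): name is "scene" or "top"; returns a dict with "color" (420x560x3 uint8, red, green, blue), "fx", "fy", "cx", "cy" (pixels), "D" ([k1, k2, p1, p2, k3] as OpenCV has them; the pictures are not rectified), "view" (4x4, takes a point from world to camera coordinates). Camera axes: x right, y down, z forward; pixel columns grow to the right and rows downward; lengths in mm; the calibration is good to about 2 mm. A picture is of the moment at which its call begins. There is no depth.
- workorder.sign_off(): hands the job in, once; it reports no verdict.
The state is a dict: "clock": time; "qpos": joint angles; "qd": joint speeds; "tau": joint torques, N m; "position": TCP position; "eef_rot": TCP orientation; "contact_force": force on the tool from outside, world axes, zero at the start; "wrist_torque": the same for the moment, N m; "grip_width": finger opening in mm.
Only numpy, scipy, OpenCV 4.12 (cv2) and the standard library are available. Lean on these libraries where they do the work, as an engineer would, in place of code of your own. Each camera call takes 0.05 s, during which the arm holds its last target. There are 200 camera calls.

## Working session

There is one attempt and no reset: what is moved stays moved. The work goes in short steps, Python scripts to look and compute and a shell command to move; the robot and the scene stay as the last step left them, time stands still between calls to the robot, and variables do not carry over. Pictures are saved under pics/ and viewed, about 8 in all and at most 12, crops included, and the job is handed in when it is done.

```bash
mkdir -p pics; ls; python3 - <<'E'
from plant import readout, optics
import cv2
print(readout.sense())
for n in("scene","top"):
    f=optics.grab_frame(n); cv2.imwrite(f"pics/{n}0.png",f["color"][:,:,::-1])
    print(n,f["fx"],f["fy"],f["cx"],f["cy"],f["D"],f["view"])
E
```

```text
pics
{'clock': 0.0, 'qpos': array([ 1.16423275,  0.57650437,  0.02483441,  1.4379593 , -0.01502507,
        1.12902063, -0.05648424]), 'qd': array([-0.00085213,  0.00014075,  0.00033061, -0.00034936, -0.00086938,
        0.00119144, -0.00275836]), 'tau': array([ 1.79131344e-03, -7.65735054e+01,  2.25154057e+00, -2.85951394e+01,
        1.53892930e-02,  1.28617973e-02,  3.93191613e-05]), 'position': array([ 213.94997096, -639.63950843,  207.24303378]), 'eef_rot': array([-3.09910693e+00, -5.04601048e-01,  5.25252473e-04]), 'contact_force': array([ 0.65692244, -0.06963461,  0.35277007]), 'wrist_torque': array([ 0.01989189,  0.0193047 , -0.02548297]), 'grip_width': 85.73353220342204}
scene 426.36957987495106 426.36957987495106 271.1805910843848 210.30911200960801 [-0.09036098  0.          0.          0.          0.        ] [[-8.96183567e-01  4.43683295e-01  3.84699453e-04  4.97916840e+02]
 [ 3.74301448e-01  7.56506087e-01 -5.36280679e-01 -1.92439647e+02]
 [-2.38229806e-01 -4.80461938e-01 -8.44039623e-01  1.05498179e+03]
 [ 0.00000000e+00  0.00000000e+00  0.00000000e+00  1.00000000e+00]]
top 473.7686656922509 473.7686656922509 274.57326537483993 208.244530299519 [-0.06474993  0.          0.          0.          0.        ] [[-2.84286547e-02 -9.99229041e-01  2.70764740e-02 -3.39642552e+00]
 [-9.81824096e-01  2.28279153e-02 -1.88415312e-01  5.54695945e+02]
 [ 1.87651953e-01 -3.19407285e-02 -9.81716117e-01  9.76387862e+02]
 [ 0.00000000e+00  0.00000000e+00  0.00000000e+00  1.00000000e+00]]
```

View pics/scene0.png

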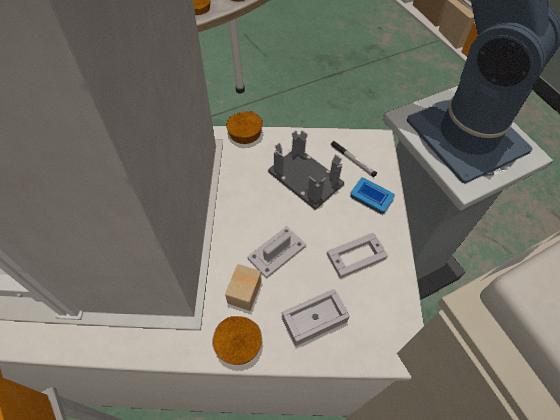

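View pics/top0.png

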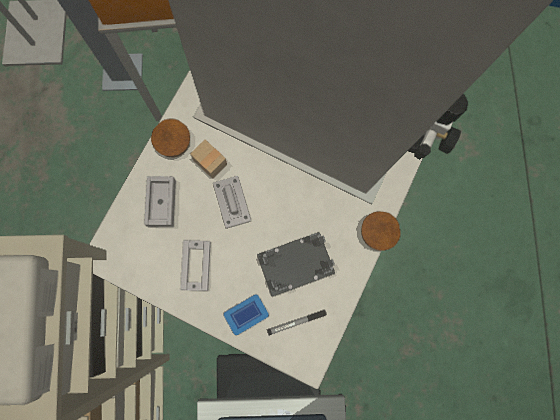

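The scene view shows the carrier (hollow up) around (316,317), the spacer (357,255), the press plate (277,250), and the nest (306,178). In the top view they are at (160,201), (196,265), (232,202) and (296,264). I'll enlarge the views to get the corners.

```bash
python3 - <<'E'
import cv2
a=cv2.imread("pics/top0.png")[165:305,135:345]; cv2.imwrite("pics/topc.png",cv2.resize(a,None,fx=3.8,fy=3.8,interpolation=cv2.INTER_CUBIC))
b=cv2.imread("pics/scene0.png")[120:350,220:400]; cv2.imwrite("pics/scc.png",cv2.resize(b,None,fx=2.6,fy=2.6,interpolation=cv2.INTER_CUBIC))
E
```

```text
(no output)
```

View pics/topc.png

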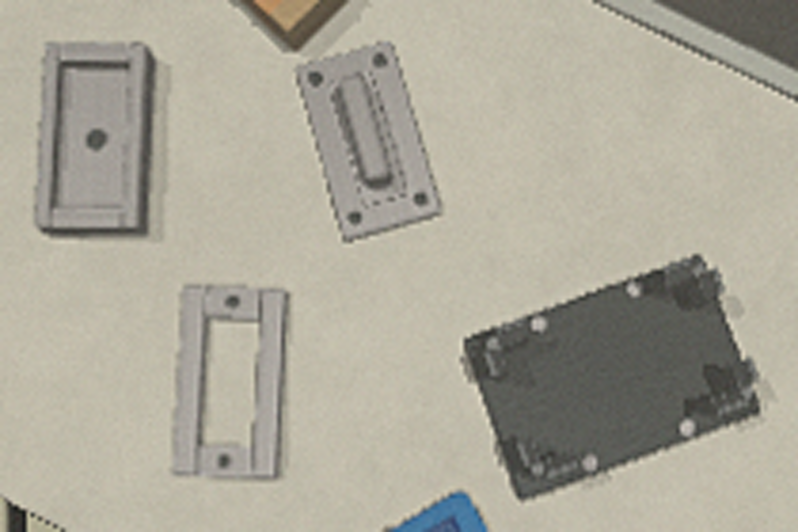

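View pics/scc.png

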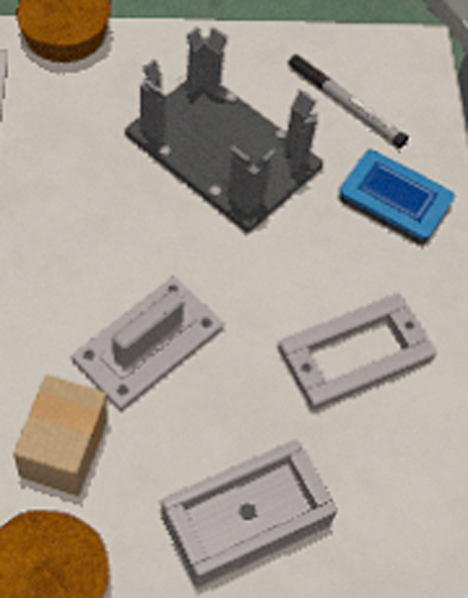

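Corners in the enlarged top view:
- Carrier: (46,43)…(134,229)
- Spacer: (184,285)…(277,478)
- Press plate: (297,68)…(345,241)
- Nest base: (464,342), (699,255), (760,410), (521,498)

The scene crop gives matching corners. Next I'll fit each pose (x, y, yaw) from both views.

```bash
cat > fit.py <<'E'
import numpy as np, cv2
from scipy.optimize import least_squares
from plant import optics, readout
from scipy.spatial.transform import Rotation as R
def proj(P,f):
    V=np.array(f["view"]); K=np.array([[f["fx"],0,f["cx"]],[0,f["fy"],f["cy"]],[0,0,1]])
    return cv2.projectPoints(np.asarray(P,float).reshape(-1,1,3),cv2.Rodrigues(V[:3,:3])[0],V[:3,3],K,np.array(f["D"]))[0][:,0]
def rect(p,L,W,z):
    c=np.array([[1,1],[1,-1],[-1,-1],[-1,1]])*[L/2,W/2]; a=p[2]
    return np.c_[c@np.array([[np.cos(a),np.sin(a)],[-np.sin(a),np.cos(a)]])+p[:2],np.full(4,z)]
def err(p,L,W,z,obs):  # each observed corner to nearest projected corner
    e=[]
    for f,uv in obs:
        q=proj(rect(p,L,W,z),f)
        for o in uv: d=q-o; e+=list(d[np.argmin((d**2).sum(1))])
    return np.array(e)
def fit(L,W,z,obs):
    best=None
    for a in np.linspace(0,np.pi,13):
        for x0 in ([450,100],[500,250],[550,0],[550,-150]):pass
        f,uv=obs[0]; 
        # init centre by ray to plane z
        s=least_squares(lambda c:proj([[c[0],c[1],z]],f)[0]-np.mean(uv,0),[500,0]).x
        r=least_squares(err,[*s,a],args=(L,W,z,obs),x_scale=[1,1,.01])
        if best is None or r.cost<best.cost: best=r
    return best
E
python3 - <<'E'
from fit import *
T=optics.grab_frame("top");S=optics.grab_frame("scene")
t=lambda *p:(np.array(p)+.5)/3.8-.5+[135,165]
s=lambda *p:(np.array(p)+.5)/2.6-.5+[220,120]
D={'carrier':(110,60,36,t((46,43),(146,43),(134,229),(38,228)),s((163,504),(297,443),(334,510),(200,574))),
'spacer':(110,60,16,t((184,285),(288,291),(277,478),(173,473)),s((279,345),(400,294),(435,346),(313,401))),
'press':(110,60,10,t((297,68),(391,41),(441,213),(345,241)),s((74,355),(174,278),(223,326),(122,405))),
'nest':(150,100,12,t((464,342),(699,255),(760,410),(521,498)),s((126,132),(248,229),(322,165)))}
st=readout.sense(); R0=R.from_rotvec(st['eef_rot']); print(R0.as_matrix().round(3))
for k,(L,W,z,a,b) in D.items():
    for nm,o in(("both",[(T,a),(S,b)]),("top",[(T,a)]),("scene",[(S,b)])):
        if k=='nest' and nm=='scene': o=[(S,b)]
        r=fit(L,W,z,o); p=r.x
        print(k,nm,p[:2].round(1),np.degrees(p[2]).round(1)%180,'rms px',np.sqrt((r.fun**2).mean()).round(2), 'reach',np.hypot(*p[:2]).round())
E
```

```text
[[ 0.948  0.317 -0.   ]
 [ 0.317 -0.948  0.001]
 [-0.    -0.001 -1.   ]]
carrier both [583.6 239.5] 178.5 rms px 1.22 reach 631.0
carrier top [581.9 237.5] 178.1 rms px 0.55 reach 629.0
carrier scene [584.8 240.8] 178.7 rms px 1.26 reach 632.0
spacer both [439.8 159.8] 177.3 rms px 1.1 reach 468.0
spacer top [438.9 158.9] 176.4 rms px 0.35 reach 467.0
spacer scene [440.9 160.7] 178.1 rms px 1.34 reach 469.0
press both [581.5  79.5] 14.900000000000006 rms px 0.92 reach 587.0
press top [580.5  77.9] 14.9 rms px 0.21 reach 586.0
press scene [582.4  81.1] 14.7 rms px 0.98 reach 588.0
nest both [437.8 -60.7] 108.4 rms px 1.13 reach 442.0
nest top [436.7 -62.1] 108.7 rms px 0.66 reach 441.0
nest scene [440.  -57.8] 108.2 rms px 1.02 reach 444.0
```

The two views disagree by about 3 mm. The shift is common to all the objects, so it is calibration bias, and I'll use the average. All sizes and reaches are plausible. Now I'll set out towards the carrier.

```bash
cat > go.py <<'E'
import sys
from fit import *
# go.py x y z phi(deg, tool x heading): total offset in tool units (no yaw first) and yaw units
st=readout.sense(); M=R.from_rotvec(st['eef_rot']).as_matrix(); phi=np.degrees(np.arctan2(M[1,0],M[0,0]))
print('t',round(float(st['clock']),2),'pos',st['position'].round(1),'phi',phi.round(2),'tilt',np.degrees(np.arccos(-M[2,2])).round(2),'F',st['contact_force'].round(1),'w',round(float(st['grip_width']),1),'q',st['qpos'].round(2))
if len(sys.argv)>4:
    g=[float(v) for v in sys.argv[1:5]]
    o=M.T@(np.array(g[:3])-st['position'])/250
    print('offset',o.round(4),'min rows',(np.linalg.norm(o)/.2).round(1),'yaw',round((-((g[3]-phi+180)%360-180)/90),4))
E
I='python3 -m inch'
python3 -m inch '{"offset":[[0.125,-0.143,0],[0.125,-0.143,0],[0.125,-0.143,0],[0.125,-0.143,0],[0.125,-0.143,0],[0.125,-0.143,0],[0.125,-0.143,0],[0.125,-0.143,0]],"yaw":[0,0,0,0,0,0,0,0],"claw":[0,0,0,0,0,0,0,0]}'
python3 go.py 583.6 239.5 200 178.5
```

```text
clock: 1.0
position: [360.9, -287.8, 208.2]
eef_rot: [3.101, 0.505, 0.0]
contact_force: [0.8, -0.0, 0.6]
grip_width: 85.1
t 1.0 pos [ 360.9 -287.8  208.2] phi 18.49 tilt 0.02 F [ 0.8 -0.   0.6] w 85.1 q [ 0.62  0.26 -0.06  1.97  0.02  0.91 -0.7 ]
offset [ 1.5137 -1.7177  0.0328] min rows 11.4 yaw -1.7779
```

```bash
python3 -m inch '{"offset":[[0.126,-0.143,0],[0.126,-0.143,0],[0.126,-0.143,0],[0.126,-0.143,0],[0.126,-0.143,0],[0.126,-0.143,0],[0.126,-0.143,0],[0.126,-0.143,0]],"yaw":[0,0,0,0,0,0,0,0],"claw":[0,0,0,0,0,0,0,0]}' >/dev/null
python3 -m inch '{"offset":[[0.126,-0.143,0],[0.126,-0.143,0],[0.126,-0.143,0],[0.126,-0.143,0],[0,0,0],[0,0,0],[0,0,0],[0,0,0]],"yaw":[0,0,0,0,-0.09,-0.09,-0.09,-0.09],"claw":[0,0,0,0,0,0,0,0]}' >/dev/null
python3 -m inch '{"offset":[[0,0,0],[0,0,0],[0,0,0],[0,0,0],[0,0,0],[0,0,0],[0,0,0],[0,0,0]],"yaw":[-0.09,-0.09,-0.09,-0.09,-0.09,-0.09,-0.09,-0.09],"claw":[0,0,0,0,0,0,0,0]}' >/dev/null
python3 -m inch '{"offset":[[0,0,0],[0,0,0],[0,0,0],[0,0,0],[0,0,0],[0,0,0],[0,0,0],[0,0,0]],"yaw":[-0.09,-0.09,-0.09,-0.09,-0.09,-0.09,-0.09,-0.068],"claw":[0,0,0,0,0,0,0,0]}'
python3 go.py 583.6 239.5 100 178.5
python3 - <<'E'
from fit import *
for n in("top","scene"):
    f=optics.grab_frame(n); c=f["color"][:,:,::-1]
    p=proj([readout.sense()['position']],f)[0]; print(n,p)
    x,y=int(p[0]),int(p[1]); o=[max(0,x-60),max(0,y-70)]; print(o)
    cv2.imwrite(f"pics/{n}1.png",cv2.resize(c[o[1]:o[1]+140,o[0]:o[0]+130],None,fx=3,fy=3,interpolation=cv2.INTER_CUBIC))
a=cv2.imread("pics/top1.png");b=cv2.imread("pics/scene1.png");h=min(a.shape[0],b.shape[0]);cv2.imwrite("pics/c1.png",np.hstack([a[:h],b[:h]]))
E
```

```text
clock: 4.2
position: [582.9, 236.8, 207.9]
eef_rot: [-0.032, -3.141, 0.0]
contact_force: [0.8, -0.7, -0.1]
grip_width: 85.4
t 4.2 pos [582.9 236.8 207.9] phi 178.82 tilt 0.02 F [ 0.8 -0.7 -0.1] w 85.4 q [ 0.09  0.65 -0.96  1.55  0.55  1.24  0.59]
offset [-0.0026  0.0109  0.4314] min rows 2.2 yaw 0.0035
top [139.41235584 180.53026407]
[79, 110]
scene [325.83820458 273.64479303]
[265, 203]
```

View pics/c1.png

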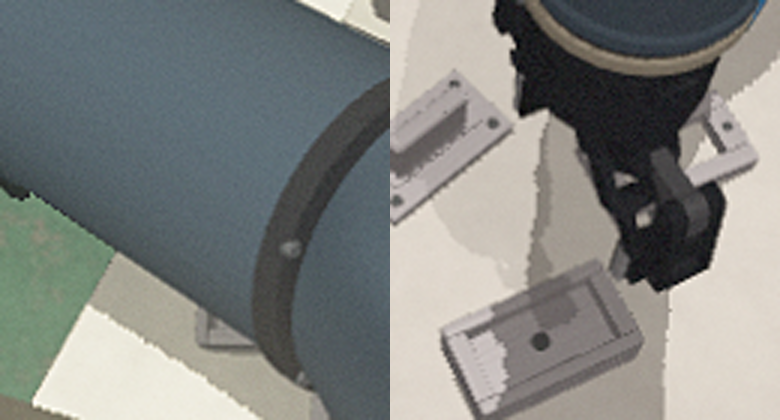

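The scene view shows the fingers above the carrier. The top view is blocked by the arm. I'll check where the fingertips should project.

```bash
python3 - <<'E'
from fit import *
f=optics.grab_frame("scene"); c=f["color"][:,:,::-1].copy()
st=readout.sense(); p=st['position'];M=R.from_rotvec(st['eef_rot']).as_matrix()
P=[p+M@np.array([x,s*y,-13]) for s in(1,-1) for y in(43,57) for x in(-11,11)]
q=proj(P,f);print(q.round(0).tolist())
c=cv2.resize(c[180:360,240:420],None,fx=3.3,fy=3.3,interpolation=cv2.INTER_CUBIC)
for i,u in enumerate(q): cv2.circle(c,tuple(((u-[240,180]+.5)*3.3).astype(int)),3,(0,0,255) if i<4 else (0,255,0),-1)
for u in proj(rect([583.6,239.5,np.radians(178.5)],110,60,36),f): cv2.circle(c,tuple(((u-[240,180]+.5)*3.3).astype(int)),3,(255,0,0),-1)
cv2.imwrite("pics/c2.png",c)
E
```

```text
[[335.0, 299.0], [348.0, 292.0], [340.0, 307.0], [353.0, 301.0], [307.0, 249.0], [320.0, 243.0], [302.0, 241.0], [315.0, 236.0]]
```

View pics/c2.png

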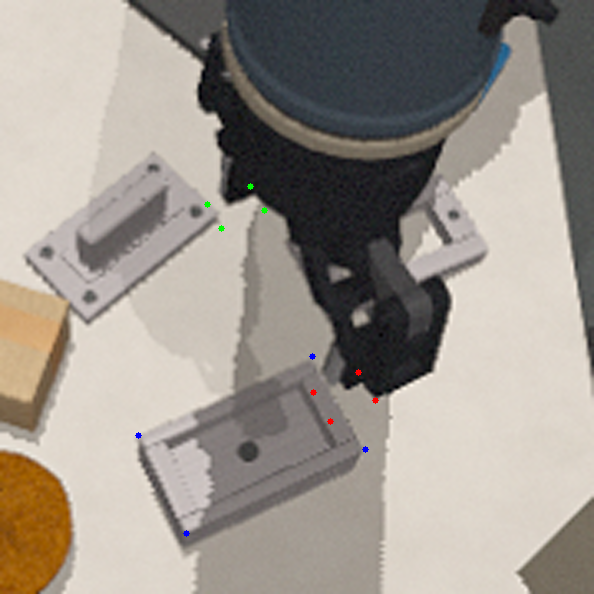

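```bash
python3 - <<'E'
from fit import *
f=optics.grab_frame("scene"); st=readout.sense(); p=st['position'];M=R.from_rotvec(st['eef_rot']).as_matrix()
V=np.array(f["view"]);print('cam',(-V[:3,:3].T@V[:3,3]).round(0))
c=f["color"][:,:,::-1].copy()
k=lambda u:tuple(((u-[220,80]+.5)*2.8).astype(int))
c=cv2.resize(c[80:290,220:420],None,fx=2.8,fy=2.8,interpolation=cv2.INTER_CUBIC)
c=cv2.convertScaleAbs(c,alpha=1.6,beta=40)
for z in range(0,260,50):
    cv2.circle(c,k(proj([p+M@np.array([0,0,-z])],f)[0]),3,(0,0,255),-1)
def box(hx,hy,z0,z1,col,cy=0):
    q=proj([p+M@np.array([x,cy+y,-z]) for z in(z0,z1) for x,y in((-hx,-hy),(hx,-hy),(hx,hy),(-hx,hy))],f)
    for a in range(4):
        for u,v in((a,(a+1)%4),(a+4,(a+1)%4+4),(a,a+4)): cv2.line(c,k(q[u]),k(q[v]),col,1)
box(11,7,13,60,(255,0,0),50);box(11,7,13,60,(0,255,0),-50);box(38,42.5,73,160,(0,255,255))
cv2.imwrite("pics/c3.png",c)
E
```

```text
cam [770. 432. 787.]
```

View pics/c3.png

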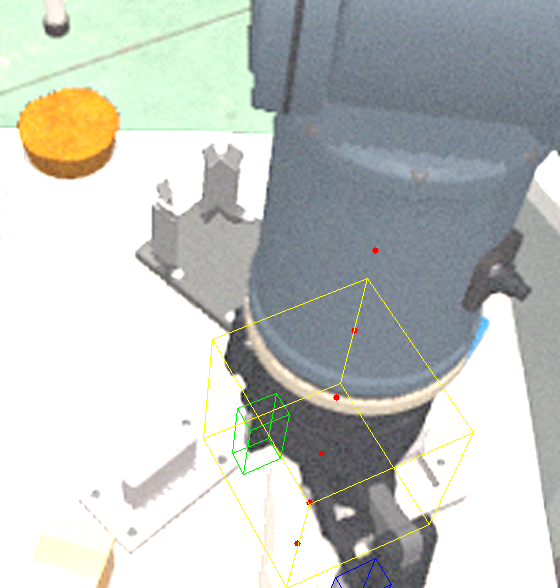

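The tool axis projects onto the wrist within a few mm. The large blocks are the knuckles, which sit wider and higher than the tips, and the pads straddle the carrier. I'll descend.

```bash
python3 -m inch '{"offset":[[-0.003,0.011,0.1],[0,0,0.19],[0,0,0.19],[0,0,0.12],[0,0,0.08],[0,0,0.04],[0,0,0.02],[0,0,0]],"yaw":[0.0035,0,0,0,0,0,0,0],"claw":[0,0,0,0,0,0,0,0]}'
python3 go.py 583.6 239.5 -2 178.5
```

```text
clock: 5.2
position: [583.9, 240.1, 23.4]
eef_rot: [0.051, 3.141, 0.0]
contact_force: [0.2, -0.2, -0.8]
grip_width: 85.4
t 5.2 pos [583.9 240.1  23.4] phi 178.15 tilt 0.02 F [ 0.2 -0.2 -0.8] w 85.4 q [ 0.01  0.83 -0.83  1.73  0.75  0.92  0.41]
offset [ 0.0012 -0.0024  0.1016] min rows 0.5 yaw -0.0039
```

```bash
python3 -m inch '{"offset":[[0,0,0.04],[0,0,0.03],[0,0,0.02],[0,0,0.01],[0,0,0]],"yaw":[0,0,0,0,0],"claw":[0,0,0,0,0]}'
python3 -m inch '{"offset":[[0,0,0],[0,0,0],[0,0,0],[0,0,0],[0,0,0],[0,0,0],[0,0,0],[0,0,0]],"yaw":[0,0,0,0,0,0,0,0],"claw":[0.2,0.35,0.5,0.6,0.7,0.8,0.9,1]}' 80
python3 go.py 583.6 239.5 200 178.5
```

```text
clock: 5.7
position: [583.5, 239.8, -2.3]
eef_rot: [-0.049, -3.141, 0.0]
contact_force: [-0.3, -0.0, 0.2]
grip_width: 86.0
clock: 6.5
position: [584.0, 239.9, -1.0]
eef_rot: [0.05, 3.14, -0.0]
contact_force: [-1.4, -1.6, 6.4]
grip_width: 57.8
t 6.5 pos [584.  239.9  -1. ] phi 178.19 tilt 0.06 F [-1.4 -1.6  6.4] w 57.8 q [ 0.    0.86 -0.8   1.75  0.79  0.88  0.38]
offset [ 0.0009 -0.0017 -0.804 ] min rows 4.0 yaw -0.0035
```

Grip closed at 58 mm, so the carrier is held. I'll lift it.

```bash
python3 -m inch '{"offset":[[0,0,-0.02],[0,0,-0.06],[0,0,-0.14],[0,0,-0.16],[0,0,-0.16],[0,0,-0.16],[0,0,-0.06],[0,0,0]],"yaw":[0,0,0,0,0,0,0,0],"claw":[1,1,1,1,1,1,1,1]}'
python3 go.py 437.8 -60.7 190 108.4
```

```text
clock: 7.3
position: [584.3, 240.6, 190.3]
eef_rot: [0.049, 3.138, 0.002]
contact_force: [-0.1, -0.2, -6.6]
grip_width: 57.6
t 7.3 pos [584.3 240.6 190.3] phi 178.2 tilt 0.21 F [-0.1 -0.2 -6.6] w 57.6 q [ 0.08  0.66 -0.95  1.57  0.57  1.2   0.56]
offset [ 0.548  -1.2231 -0.0026] min rows 6.7 yaw 0.7755
```

```bash
python3 -m inch '{"offset":[[0.03,-0.07,0],[0.062,-0.14,0],[0.065,-0.145,0],[0.065,-0.145,0],[0.065,-0.145,0],[0.065,-0.145,0],[0.065,-0.145,0],[0.065,-0.145,0]],"yaw":[0,0,0,0,0,0,0,0],"claw":[1,1,1,1,1,1,1,1]}'>/dev/null
python3 -m inch '{"offset":[[0.046,-0.1,0],[0.02,-0.043,0],[0,0,0],[0,0,0],[0,0,0],[0,0,0],[0,0,0],[0,0,0]],"yaw":[0,0,0.05,0.085,0.085,0.085,0.085,0.085],"claw":[1,1,1,1,1,1,1,1]}'>/dev/null
python3 -m inch '{"offset":[[0,0,0],[0,0,0],[0,0,0],[0,0,0],[0,0,0],[0,0,0]],"yaw":[0.085,0.085,0.085,0.045,0,0],"claw":[1,1,1,1,1,1]}'
python3 go.py 437.8 -60.7 130 108.4
python3 - <<'E'
from fit import *
f=optics.grab_frame("scene"); c=f["color"][:,:,::-1]
cv2.imwrite("pics/n1.png",cv2.resize(c[90:240,240:400],None,fx=3.6,fy=3.6,interpolation=cv2.INTER_CUBIC))
f=optics.grab_frame("top"); cv2.imwrite("pics/n1t.png",cv2.resize(f["color"][200:330,210:370,::-1],None,fx=3.6,fy=3.6,interpolation=cv2.INTER_CUBIC))
E
```

```text
clock: 9.5
position: [436.2, -61.5, 187.0]
eef_rot: [-1.832, -2.55, 0.002]
contact_force: [1.0, 0.5, -5.0]
grip_width: 57.3
t 9.5 pos [436.2 -61.5 187. ] phi 108.59 tilt 0.13 F [ 1.   0.5 -5. ] w 57.3 q [ 0.62  0.32 -0.77  2.03  0.29  0.89  0.02]
offset [0.0008 0.0075 0.2278] min rows 1.1 yaw 0.0022
```

View pics/n1.png

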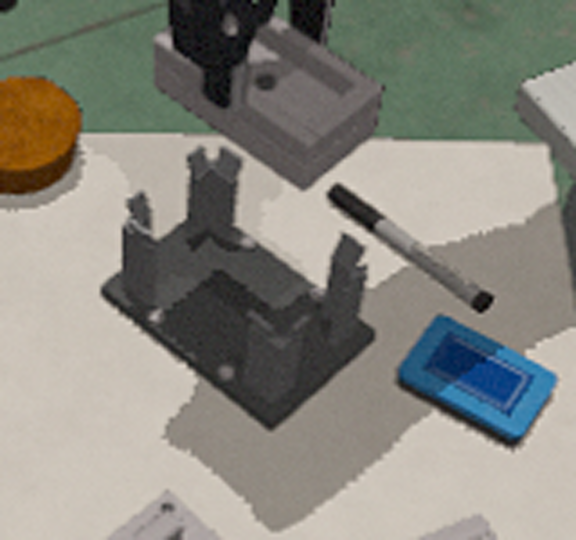

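The scene crop shows the carrier hanging level above the nest. Its bottom front corner is at (302,188), and its top corners are at (154,45), (303,152) and (381,88). I'll fit both carrier and nest in this same camera.

```bash
python3 - <<'E'
from fit import *
S=optics.grab_frame("scene"); s=lambda *p:(np.array(p)+.5)/3.6-.5+[240,90]
zb=188.0
def e(p):
    q=np.r_[proj(rect(p,110,60,zb+36),S),proj(rect(p,110,60,zb),S)]
    o=[*s((154,45),(303,152),(381,88)),*s((157,97),(302,188),(380,118))]
    r=[]
    for i,u in enumerate(o):
        d=(q[:4] if i<3 else q[4:])-u; r+=list(d[np.argmin((d**2).sum(1))])
    return np.array(r)
r=least_squares(e,[436,-61,np.radians(108.5)],x_scale=[1,1,.01]); print('carrier',r.x[:2],np.degrees(r.x[2]),r.fun.round(1))
n=fit(150,100,12,[(S,s((102,291),(271,429),(375,336)))]); print('nest',n.x[:2],np.degrees(n.x[2])%180,n.fun.round(1))
st=readout.sense();p=st['position']
for a in(108.4,):
    print('tcp->',proj([p],S), 'carrier-tcp',r.x[:2]-p[:2])
# shift guide lip tops: project nest-lip rectangle
E
```

```text
carrier [438.22287077 -59.02236651] 110.56422285073066 [-1.5 -1.4  2.7 -1.6  1.4 -1.2 -2.6 -2.1  0.9  1.8 -1.1  4.1]
nest [440.44798836 -57.02837133] 108.13615658366935 [-1.3 -0.6  0.1  0.4  1.1  0. ]
tcp-> [[312.08641678 119.44989084]] carrier-tcp [1.43797538 2.46291485]
```

View pics/n1t.png

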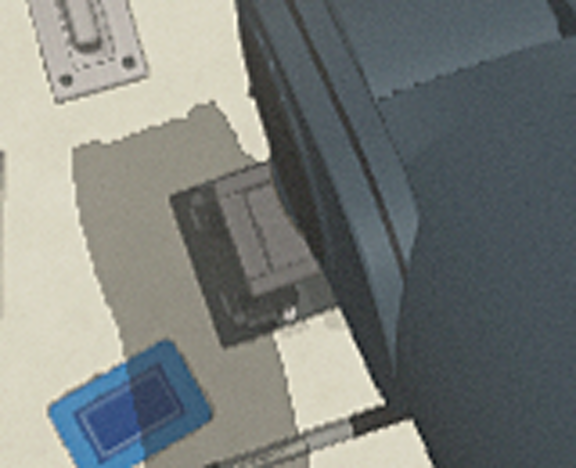

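Fitted in the same camera, carrier and nest agree with the mean nest estimate to about 1 mm, so my target is (438.2, −60.4) at 108.4°. I'll lower to the lips while watching the force.

```bash
python3 -m inch '{"offset":[[0.001,0.009,0.05],[0,0,0.1],[0,0,0.1],[0,0,0.07],[0,0,0.03],[0,0,0],[0,0,0]],"yaw":[0.002,0,0,0,0,0,0],"claw":[1,1,1,1,1,1,1]}'
python3 go.py 438.2 -60.4 60 108.4
```

```text
clock: 10.35
position: [439.6, -60.3, 100.9]
eef_rot: [1.84, 2.546, 0.001]
contact_force: [-0.7, 0.5, -4.9]
grip_width: 57.8
t 10.35 pos [439.6 -60.3 100.9] phi 108.29 tilt 0.03 F [-0.7  0.5 -4.9] w 57.8 q [ 0.52  0.45 -0.68  2.14  0.44  0.69 -0.14]
offset [ 0.0013 -0.0057  0.1636] min rows 0.8 yaw -0.0012
```

```bash
python3 -m inch '{"offset":[[0.001,-0.005,0.02],[0,0,0.03],[0,0,0.03],[0,0,0.03],[0,0,0.03],[0,0,0.02]],"yaw":[0,0,0,0,0,0],"claw":[1,1,1,1,1,1]}'
python3 -m inch '{"offset":[[0,0,0.02],[0,0,0.02],[0,0,0]],"yaw":[0,0,0],"claw":[1,1,1]}'
python3 go.py 438.2 -60.4 12 108.4
```

```text
clock: 10.95
position: [437.7, -60.6, 59.8]
eef_rot: [-1.84, -2.546, 0.0]
contact_force: [-0.7, -0.2, -5.6]
grip_width: 57.4
clock: 11.25
position: [437.7, -60.6, 50.0]
eef_rot: [-1.84, -2.545, 0.001]
contact_force: [-0.1, 0.9, -5.2]
grip_width: 58.0
t 11.25 pos [437.7 -60.6  50. ] phi 108.28 tilt 0.05 F [-0.1  0.9 -5.2] w 58.0 q [ 0.45  0.53 -0.59  2.2   0.56  0.56 -0.24]
offset [-1.000e-04  2.400e-03  1.521e-01] min rows 0.8 yaw -0.0013
```

It is inside the pocket with no lateral load. I'll go on down.

```bash
python3 -m inch '{"offset":[[0,0,0.03],[0,0,0.03],[0,0,0.03],[0,0,0.025],[0,0,0.015],[0,0,0.01],[0,0,0]],"yaw":[0,0,0,0,0,0,0],"claw":[1,1,1,1,1,1,1]}'
python3 -m inch '{"offset":[[0,0,0.004],[0,0,0.004],[0,0,0.004],[0,0,0]],"yaw":[0,0,0,0],"claw":[1,1,1,1]}'
python3 go.py 438.2 -60.4 11 108.4
```

```text
clock: 11.95
position: [437.8, -60.5, 15.3]
eef_rot: [-1.84, -2.546, 0.0]
contact_force: [0.3, 0.1, -5.0]
grip_width: 57.7
clock: 12.35
position: [438.0, -60.7, 12.6]
eef_rot: [1.841, 2.546, 0.0]
contact_force: [-0.2, -1.1, -4.7]
grip_width: 57.1
t 12.35 pos [438.  -60.7  12.6] phi 108.26 tilt 0.0 F [-0.2 -1.1 -4.7] w 57.1 q [ 0.38  0.59 -0.51  2.24  0.65  0.46 -0.33]
offset [0.0008 0.0013 0.0064] min rows 0.0 yaw -0.0015
```

```bash
python3 -m inch '{"offset":[[0,0,0.004],[0,0,0.004],[0,0,0]],"yaw":[0,0,0],"claw":[1,1,1]}'
python3 -m inch '{"offset":[[0,0,0.004],[0,0,0]],"yaw":[0,0],"claw":[1,1]}'
python3 go.py 438.2 -60.4 11 108.4
```

```text
clock: 12.65
position: [438.0, -60.7, 10.9]
eef_rot: [1.84, 2.545, -0.0]
contact_force: [-1.6, 0.6, 3.3]
grip_width: 57.7
clock: 12.85
position: [438.1, -60.7, 10.8]
eef_rot: [1.839, 2.545, -0.001]
contact_force: [-5.8, 0.4, 24.1]
grip_width: 57.2
t 12.85 pos [438.1 -60.7  10.8] phi 108.28 tilt 0.11 F [-5.8  0.4 24.1] w 57.2 q [ 0.38  0.59 -0.5   2.24  0.66  0.46 -0.34]
offset [ 0.001   0.0008 -0.0006] min rows 0.0 yaw -0.0013
```

Seated: contact came at the expected height. I'll release and lift.

```bash
python3 -m inch '{"offset":[[0,0,-0.006],[0,0,0],[0,0,0],[0,0,0],[0,0,0],[0,0,0],[0,0,0],[0,0,0]],"yaw":[0,0,0,0,0,0,0,0],"claw":[0.9,0.7,0.5,0.3,0.1,0,0,0]}'
python3 -m inch '{"offset":[[0,0,-0.03],[0,0,-0.08],[0,0,-0.12],[0,0,-0.16],[0,0,-0.16],[0,0,-0.1],[0,0,0]],"yaw":[0,0,0,0,0,0,0],"claw":[0,0,0,0,0,0,0]}'
python3 go.py 439.8 159.8 150 177.3
```

```text
clock: 13.65
position: [438.1, -60.6, 11.2]
eef_rot: [1.84, 2.546, 0.0]
contact_force: [-0.1, -0.5, 0.3]
grip_width: 85.3
clock: 14.35
position: [439.7, -60.5, 177.1]
eef_rot: [1.838, 2.541, 0.004]
contact_force: [-0.1, 0.5, 0.1]
grip_width: 85.6
t 14.35 pos [439.7 -60.5 177.1] phi 108.25 tilt 0.33 F [-0.1  0.5  0.1] w 85.6 q [ 0.62  0.34 -0.77  2.05  0.31  0.87 -0.01]
offset [0.8368 0.2759 0.1074] min rows 4.4 yaw -0.7672
```

```bash
python3 -m inch '{"offset":[[0.167,0.055,0],[0.167,0.055,0],[0.167,0.055,0],[0.167,0.055,0],[0.167,0.055,0],[0,0,0],[0,0,0],[0,0,0]],"yaw":[0,0,0,0,0,-0.09,-0.09,-0.09],"claw":[0,0,0,0,0,0,0,0]}'>/dev/null
python3 -m inch '{"offset":[[0,0,0],[0,0,0],[0,0,0],[0,0,0],[0,0,0],[0,0,0],[0,0,0]],"yaw":[-0.09,-0.09,-0.09,-0.09,-0.09,-0.047,0],"claw":[0,0,0,0,0,0,0]}'
python3 go.py 439.8 159.8 20 177.3
```

```text
clock: 15.85
position: [437.3, 158.8, 173.0]
eef_rot: [-0.072, -3.139, 0.0]
contact_force: [-0.4, -0.6, -0.8]
grip_width: 85.1
t 15.85 pos [437.3 158.8 173. ] phi 177.37 tilt 0.08 F [-0.4 -0.6 -0.8] w 85.1 q [ 0.33  0.49 -1.13  1.99  0.53  0.99  0.47]
offset [-0.0107  0.0043  0.612 ] min rows 3.1 yaw 0.0008
```

```bash
python3 -m inch '{"offset":[[-0.01,0.004,0.1],[0,0,0.17],[0,0,0.17],[0,0,0.1],[0,0,0.05],[0,0,0.02],[0,0,0]],"yaw":[0,0,0,0,0,0,0],"claw":[0,0,0,0,0,0,0]}'
python3 go.py 439.8 159.8 -2 177.3
```

```text
clock: 16.55
position: [439.9, 160.1, 20.8]
eef_rot: [-0.075, -3.14, 0.001]
contact_force: [0.3, -0.4, 0.1]
grip_width: 85.7
t 16.55 pos [439.9 160.1  20.8] phi 177.25 tilt 0.06 F [ 0.3 -0.4  0.1] w 85.7 q [ 0.13  0.69 -0.88  2.16  0.86  0.7   0.17]
offset [ 0.0003 -0.0011  0.0911] min rows 0.5 yaw -0.0005
```

```bash
python3 -m inch '{"offset":[[0,0,0.04],[0,0,0.03],[0,0,0.018],[0,0,0],[0,0,0]],"yaw":[0,0,0,0,0],"claw":[0,0,0,0,0]}'
python3 -m inch '{"offset":[[0,0,0],[0,0,0],[0,0,0],[0,0,0],[0,0,0],[0,0,0],[0,0,0],[0,0,0]],"yaw":[0,0,0,0,0,0,0,0],"claw":[0.2,0.35,0.5,0.6,0.7,0.8,0.9,1]}' 60
python3 go.py 439.8 159.8 180 177.3
```

```text
clock: 17.05
position: [440.3, 160.1, -0.8]
eef_rot: [-0.074, -3.141, -0.0]
contact_force: [-0.2, -0.5, 1.1]
grip_width: 85.5
clock: 17.85
position: [440.3, 160.0, -0.9]
eef_rot: [-0.074, -3.141, -0.0]
contact_force: [0.1, -0.5, -0.4]
grip_width: 0.1
t 17.85 pos [440.3 160.   -0.9] phi 177.3 tilt 0.0 F [ 0.1 -0.5 -0.4] w 0.1 q [ 0.1   0.72 -0.84  2.17  0.93  0.66  0.12]
offset [ 0.0021 -0.0011 -0.7236] min rows 3.6 yaw 0.0
```

The gripper shut completely, so it missed the spacer. I'll raise it and look.

```bash
python3 -m inch '{"offset":[[0,0,-0.04],[0,0,-0.12],[0,0,-0.16],[0,0,-0.16],[0,0,-0.16],[0,0,-0.1],[0,0,0]],"yaw":[0,0,0,0,0,0,0],"claw":[1,1,1,1,1,1,1]}'
python3 - <<'E'
from fit import *
a=optics.grab_frame("scene")["color"][:,:,::-1][110:350,220:420]; b=optics.grab_frame("top")["color"][:,:,::-1][130:310,130:350]
cv2.imwrite("pics/m.png",np.vstack([cv2.resize(a,None,fx=1.6,fy=1.6),np.zeros((1,320,3),np.uint8)])) 
A=cv2.resize(a,(400,480),interpolation=cv2.INTER_CUBIC);B=cv2.resize(b,(400,327),interpolation=cv2.INTER_CUBIC)
c=np.zeros((480,800,3),np.uint8);c[:,:400]=A;c[:327,400:]=B;cv2.imwrite("pics/m.png",c)
E
```

```text
clock: 18.55
position: [441.4, 161.3, 187.7]
eef_rot: [0.074, 3.136, 0.003]
contact_force: [-0.4, 0.0, -0.3]
grip_width: -0.2
```

View pics/m.png

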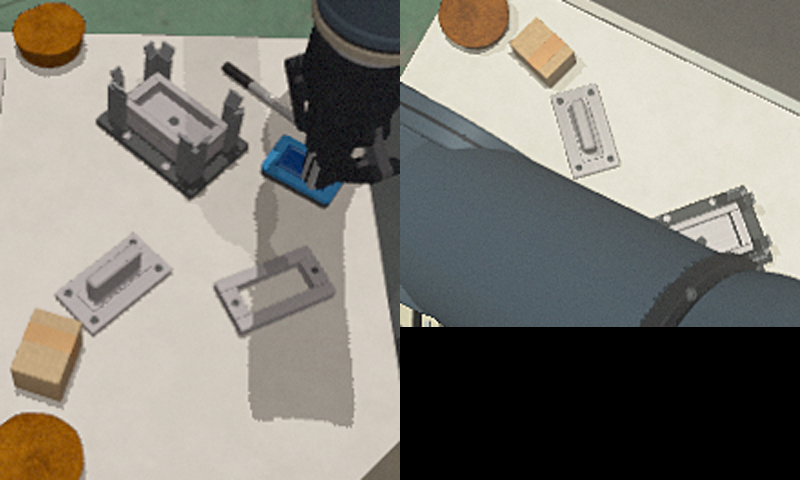

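The carrier is seated and the spacer has not moved. The pads must have passed over the 16 mm frame, since the half-open tips stand back from the TCP. I'll check the height numerically and retry lower.

```bash
python3 - <<'E'
from fit import *
f=optics.grab_frame("scene")
p=readout.sense()['position']
for z in(0,10,20,30):print(z,((proj([p+[0,0,z]],f)[0]-[220,110])*2).round(0))
E
python3 -m inch '{"offset":[[0.006,0.004,0.08],[0,0,0.16],[0,0,0.16],[0,0,0.16],[0,0,0.08],[0,0,0.03],[0,0,0]],"yaw":[0,0,0,0,0,0,0],"claw":[0,0,0,0,0,0,0]}'
python3 go.py 440 160 -10 177.3
```

```text
0 [308. 194.]
10 [311. 187.]
20 [313. 181.]
30 [316. 174.]
clock: 19.4
position: [437.8, 161.1, 15.6]
eef_rot: [-0.072, -3.138, 0.001]
contact_force: [0.7, 0.8, 0.7]
grip_width: 85.7
t 19.4 pos [437.8 161.1  15.6] phi 177.36 tilt 0.16 F [0.7 0.8 0.7] w 85.7 q [ 0.12  0.69 -0.86  2.16  0.87  0.69  0.16]
offset [-0.0093 -0.0038  0.1023] min rows 0.5 yaw 0.0007
```

```bash
python3 -m inch '{"offset":[[-0.009,-0.004,0.03],[0,0,0.03],[0,0,0.01],[0,0,0]],"yaw":[0,0,0,0],"claw":[0,0,0,0]}'
python3 -m inch '{"offset":[[0,0,0.01],[0,0,0.01],[0,0,0.01],[0,0,0]],"yaw":[0,0,0,0],"claw":[0,0,0,0]}'
python3 go.py 440 160 -10 177.3
```

```text
clock: 19.8
position: [441.1, 159.9, -0.9]
eef_rot: [0.074, 3.141, -0.0]
contact_force: [-0.4, -0.2, -0.0]
grip_width: 85.7
clock: 20.2
position: [441.0, 159.9, -8.6]
eef_rot: [-0.074, -3.14, 0.0]
contact_force: [-0.3, -0.1, 0.5]
grip_width: 85.0
t 20.2 pos [441.  159.9  -8.6] phi 177.3 tilt 0.02 F [-0.3 -0.1  0.5] w 85.0 q [ 0.09  0.73 -0.82  2.18  0.94  0.64  0.11]
offset [0.0039 0.0001 0.0055] min rows 0.0 yaw 0.0
```

No contact at −8.6. I'll close part-way and check.

```bash
python3 -m inch '{"offset":[[0,0,0],[0,0,0],[0,0,0],[0,0,0],[0,0,0],[0,0,0]],"yaw":[0,0,0,0,0,0],"claw":[0.15,0.25,0.35,0.42,0.42,0.42]}' 60
python3 go.py 440 160 -10 177.3
```

```text
clock: 20.8
position: [441.1, 160.0, -8.4]
eef_rot: [0.074, 3.141, -0.0]
contact_force: [0.1, 0.2, -0.3]
grip_width: 49.2
t 20.8 pos [441.1 160.   -8.4] phi 177.3 tilt 0.0 F [ 0.1  0.2 -0.3] w 49.2 q [ 0.09  0.73 -0.82  2.17  0.94  0.64  0.11]
offset [ 0.0044 -0.0001  0.0065] min rows 0.0 yaw -0.0
```

Still over the frame, so the tips are at least 24 mm behind the reported TCP at this width. I'll open and go another 11 mm down, which that bound allows.

```bash
python3 -m inch '{"offset":[[0,0,0],[0,0,0],[0,0,0],[0,0,0],[0,0,0]],"yaw":[0,0,0,0,0],"claw":[0.2,0,0,0,0]}' >/dev/null
python3 -m inch '{"offset":[[0,0,0.01],[0,0,0.01],[0,0,0.01],[0,0,0.01],[0,0,0.004],[0,0,0]],"yaw":[0,0,0,0,0,0],"claw":[0,0,0,0,0,0]}'
python3 -m inch '{"offset":[[0,0,0],[0,0,0],[0,0,0],[0,0,0],[0,0,0],[0,0,0]],"yaw":[0,0,0,0,0,0],"claw":[0.15,0.25,0.35,0.42,0.42,0.42]}' 60
python3 go.py 440 160 -10 177.3
```

```text
clock: 21.9
position: [441.0, 160.0, -19.6]
eef_rot: [-0.074, -3.14, 0.0]
contact_force: [-0.2, -0.7, 0.4]
grip_width: 85.4
clock: 22.5
position: [441.2, 160.0, -18.9]
eef_rot: [0.074, 3.14, -0.0]
contact_force: [-2.6, -0.7, 8.5]
grip_width: 58.0
t 22.5 pos [441.2 160.  -18.9] phi 177.29 tilt 0.04 F [-2.6 -0.7  8.5] w 58.0 q [ 0.07  0.75 -0.79  2.18  0.98  0.63  0.08]
offset [ 0.0047 -0.0003 -0.0354] min rows 0.2 yaw -0.0001
```

Gripped at 58 mm, with underside 0 at TCP −18.9, so it should seat at TCP ≈ 29. I'll lift and go to the nest.

```bash
python3 -m inch '{"offset":[[0,0,0],[0,0,-0.02],[0,0,-0.06],[0,0,-0.14],[0,0,-0.16],[0,0,-0.16],[0,0,-0.16],[0,0,-0.1]],"yaw":[0,0,0,0,0,0,0,0],"claw":[1,1,1,1,1,1,1,1]}' 80
python3 go.py 438.2 -60.4 180 108.4
```

```text
clock: 23.3
position: [441.2, 160.5, 183.3]
eef_rot: [0.073, 3.139, 0.001]
contact_force: [0.5, -0.5, -2.5]
grip_width: 57.1
t 23.3 pos [441.2 160.5 183.3] phi 177.32 tilt 0.11 F [ 0.5 -0.5 -2.5] w 57.1 q [ 0.33  0.48 -1.12  1.97  0.51  1.01  0.5 ]
offset [-0.0293 -0.8834  0.0125] min rows 4.4 yaw 0.7658
```

```bash
python3 -m inch '{"offset":[[-0.003,-0.08,0],[-0.006,-0.16,0],[-0.006,-0.16,0],[-0.006,-0.16,0],[-0.006,-0.16,0],[-0.003,-0.16,0],[0,0,0],[0,0,0]],"yaw":[0,0,0,0,0,0,0.05,0.085],"claw":[1,1,1,1,1,1,1,1]}'>/dev/null
python3 -m inch '{"offset":[[0,0,0],[0,0,0],[0,0,0],[0,0,0],[0,0,0],[0,0,0],[0,0,0],[0,0,0]],"yaw":[0.085,0.085,0.085,0.085,0.085,0.085,0.085,0.036],"claw":[1,1,1,1,1,1,1,1]}' >/dev/null
python3 -m inch '{"offset":[[0,0,0]],"yaw":[0],"claw":[1]}'
python3 go.py 438.3 -61.2 100 108.4
```

```text
clock: 25.0
position: [437.9, -59.9, 180.7]
eef_rot: [-1.839, -2.547, 0.0]
contact_force: [-0.3, -0.9, -1.4]
grip_width: 57.3
t 25.0 pos [437.9 -59.9 180.7] phi 108.34 tilt 0.01 F [-0.3 -0.9 -1.4] w 57.3 q [ 0.66  0.35 -0.83  2.04  0.33  0.89 -0.03]
offset [-5.300e-03 -2.000e-04  3.229e-01] min rows 1.6 yaw -0.0007
```

```bash
python3 -m inch '{"offset":[[-0.005,0,0.08],[0,0,0.12],[0,0,0.12],[0,0,0.06],[0,0,0.025],[0,0,0],[0,0,0]],"yaw":[0,0,0,0,0,0,0],"claw":[1,1,1,1,1,1,1]}'
python3 go.py 438.3 -61.2 50 108.4
```

```text
clock: 25.7
position: [439.1, -61.2, 80.0]
eef_rot: [1.837, 2.547, 0.001]
contact_force: [0.9, 0.1, -1.3]
grip_width: 56.9
t 25.7 pos [439.1 -61.2  80. ] phi 108.4 tilt 0.05 F [ 0.9  0.1 -1.3] w 56.9 q [ 0.54  0.49 -0.71  2.17  0.53  0.66 -0.23]
offset [ 0.0009 -0.0031  0.12  ] min rows 0.6 yaw -0.0
```

```bash
python3 -m inch '{"offset":[[0.001,-0.003,0.02],[0,0,0.02],[0,0,0.02],[0,0,0.02],[0,0,0.02],[0,0,0]],"yaw":[0,0,0,0,0,0],"claw":[1,1,1,1,1,1]}'
python3 -m inch '{"offset":[[0,0,0.02],[0,0,0.02],[0,0,0.015],[0,0,0.01],[0,0,0.008],[0,0,0]],"yaw":[0,0,0,0,0,0],"claw":[1,1,1,1,1,1]}'
python3 go.py 438.3 -61.2 29 108.4
```

```text
clock: 26.3
position: [437.4, -61.2, 53.7]
eef_rot: [-1.838, -2.547, 0.001]
contact_force: [0.4, -0.3, -1.6]
grip_width: 57.0
clock: 26.9
position: [437.7, -61.2, 35.9]
eef_rot: [-1.838, -2.547, 0.0]
contact_force: [-0.0, -0.2, -1.6]
grip_width: 57.0
t 26.9 pos [437.7 -61.2  35.9] phi 108.37 tilt 0.02 F [-0.  -0.2 -1.6] w 57.0 q [ 0.47  0.56 -0.62  2.21  0.64  0.55 -0.32]
offset [-0.0006  0.0022  0.0276] min rows 0.1 yaw -0.0003
```

```bash
python3 -m inch '{"offset":[[0,0,0.008],[0,0,0.008],[0,0,0.006],[0,0,0]],"yaw":[0,0,0,0],"claw":[1,1,1,1]}'
python3 -m inch '{"offset":[[0,0,0.004],[0,0,0.004],[0,0,0]],"yaw":[0,0,0],"claw":[1,1,1]}'
python3 go.py 438.3 -61.2 29 108.4
```

```text
clock: 27.3
position: [437.8, -61.3, 30.4]
eef_rot: [-1.839, -2.547, 0.0]
contact_force: [-0.3, 0.0, -0.7]
grip_width: 56.9
clock: 27.6
position: [437.9, -61.3, 29.4]
eef_rot: [1.838, 2.547, -0.0]
contact_force: [-3.2, 1.1, 17.1]
grip_width: 57.3
t 27.6 pos [437.9 -61.3  29.4] phi 108.37 tilt 0.07 F [-3.2  1.1 17.1] w 57.3 q [ 0.45  0.57 -0.61  2.22  0.66  0.53 -0.34]
offset [0.     0.0015 0.0015] min rows 0.0 yaw -0.0004
```

Contact at 29.4, as predicted. I'll release, lift and head to the press plate.

```bash
python3 -m inch '{"offset":[[0,0,-0.005],[0,0,0],[0,0,0],[0,0,0],[0,0,0],[0,0,0],[0,0,0],[0,0,0]],"yaw":[0,0,0,0,0,0,0,0],"claw":[0.9,0.7,0.5,0.3,0.1,0,0,0]}'
python3 -m inch '{"offset":[[0,0,-0.03],[0,0,-0.08],[0,0,-0.12],[0,0,-0.16],[0,0,-0.16],[0,0,-0.1],[0,0,0]],"yaw":[0,0,0,0,0,0,0],"claw":[0,0,0,0,0,0,0]}'
python3 go.py 581.5 79.5 190 194.9
```

```text
clock: 28.4
position: [437.9, -61.3, 29.9]
eef_rot: [1.839, 2.547, 0.0]
contact_force: [0.0, -0.3, 1.1]
grip_width: 85.6
clock: 29.1
position: [439.5, -61.0, 195.8]
eef_rot: [1.836, 2.543, 0.004]
contact_force: [0.0, -0.2, -0.5]
grip_width: 85.5
t 29.1 pos [439.5 -61.  195.8] phi 108.35 tilt 0.33 F [ 0.  -0.2 -0.5] w 85.5 q [ 0.69  0.33 -0.86  2.02  0.31  0.92 -0.01]
offset [0.3549 0.7158 0.0259] min rows 4.0 yaw -0.9617
```

```bash
python3 -m inch '{"offset":[[0.071,0.143,0],[0.071,0.143,0],[0.071,0.143,0],[0.071,0.143,0],[0.071,0.143,0],[0,0,0],[0,0,0],[0,0,0]],"yaw":[0,0,0,0,0,-0.09,-0.09,-0.09],"claw":[0,0,0,0,0,0,0,0]}'>/dev/null
python3 -m inch '{"offset":[[0,0,0],[0,0,0],[0,0,0],[0,0,0],[0,0,0],[0,0,0],[0,0,0],[0,0,0]],"yaw":[-0.09,-0.09,-0.09,-0.09,-0.09,-0.09,-0.09,-0.062],"claw":[0,0,0,0,0,0,0,0]}'>/dev/null
python3 -m inch '{"offset":[[0,0,0.15],[0,0,0.15],[0,0,0]],"yaw":[0,0,0],"claw":[0,0,0]}'
python3 go.py 581.5 79.5 4 194.9
python3 - <<'E'
from fit import *
f=optics.grab_frame("scene"); c=f["color"][:,:,::-1]
print(((proj(rect([581.5,79.5,np.radians(14.9)],110,60,10),f)-[220,110])*3.2).round(0).tolist())
cv2.imwrite("pics/p1.png",cv2.resize(c[110:290,220:380],None,fx=3.2,fy=3.2,interpolation=cv2.INTER_CUBIC))
E
```

```text
clock: 31.0
position: [576.7, 77.4, 112.9]
eef_rot: [0.408, -3.107, 0.002]
contact_force: [-0.3, -0.4, -0.0]
grip_width: 85.1
t 31.0 pos [576.7  77.4 112.9] phi -165.03 tilt 0.45 F [-0.3 -0.4 -0. ] w 85.1 q [ 0.44  0.77 -1.12  1.78  0.76  1.12  0.88]
offset [-0.0242  0.0031  0.4355] min rows 2.2 yaw 0.0008
[[148.0, 532.0], [86.0, 466.0], [215.0, 367.0], [277.0, 427.0]]
```

View pics/p1.png

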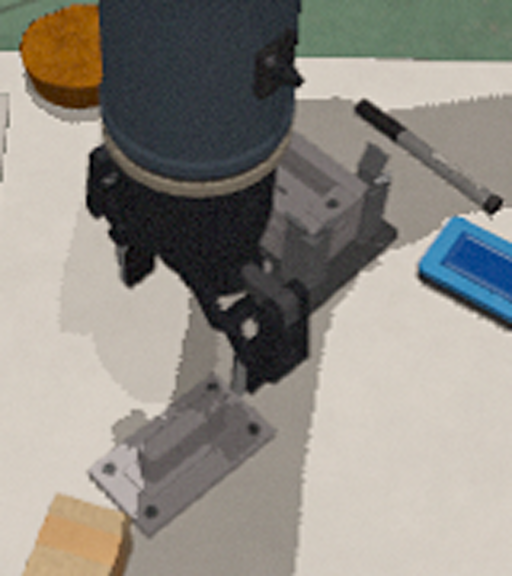

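The plate is where I measured it, and the spacer sits between the guides. I'll descend astride the rib.

```bash
python3 -m inch '{"offset":[[-0.022,0.003,0.08],[0,0,0.14],[0,0,0.09],[0,0,0.04],[0,0,0.02],[0,0,0]],"yaw":[0,0,0,0,0,0],"claw":[0,0,0,0,0,0]}'
python3 go.py 581.5 79.5 4 194.9
python3 -m inch '{"offset":[[0,0,0.03],[0,0,0.02],[0,0,0.01],[0,0,0]],"yaw":[0,0,0,0],"claw":[0,0,0,0]}'
python3 go.py 581.5 79.5 4 194.9
```

```text
clock: 31.65
position: [585.2, 81.8, 25.6]
eef_rot: [-0.408, 3.114, 0.0]
contact_force: [0.9, -0.1, 0.2]
grip_width: 85.5
t 31.65 pos [585.2  81.8  25.6] phi -165.06 tilt 0.05 F [ 0.9 -0.1  0.2] w 85.5 q [ 0.38  0.87 -1.03  1.84  0.9   0.99  0.78]
offset [ 0.0166 -0.0051  0.0863] min rows 0.4 yaw 0.0004
clock: 32.05
position: [584.5, 81.3, 9.6]
eef_rot: [0.408, -3.115, 0.0]
contact_force: [0.5, 0.1, -0.2]
grip_width: 85.5
t 32.05 pos [584.5  81.3   9.6] phi -165.06 tilt 0.02 F [ 0.5  0.1 -0.2] w 85.5 q [ 0.37  0.89 -1.01  1.85  0.93  0.97  0.76]
offset [ 0.0135 -0.0037  0.0225] min rows 0.1 yaw 0.0004
```

```bash
python3 -m inch '{"offset":[[0.0135,-0.0035,0.01],[0,0,0.01],[0,0,0],[0,0,0],[0,0,0],[0,0,0],[0,0,0],[0,0,0]],"yaw":[0,0,0,0,0,0,0,0],"claw":[0,0,0.2,0.35,0.5,0.6,0.65,0.65]}' 40
python3 -m inch '{"offset":[[0,0,0],[0,0,0],[0,0,0],[0,0,0],[0,0,0],[0,0,0]],"yaw":[0,0,0,0,0,0],"claw":[0.7,0.75,0.8,0.9,1,1]}' 60
python3 go.py 438.3 -61.2 190 108.4
```

```text
clock: 32.85
position: [581.6, 79.7, 4.9]
eef_rot: [-0.408, 3.115, 0.0]
contact_force: [0.7, 0.6, -0.0]
grip_width: 30.0
clock: 33.45
position: [581.7, 79.5, 5.0]
eef_rot: [-0.408, 3.115, -0.0]
contact_force: [-0.9, -2.0, 5.4]
grip_width: 14.5
t 33.45 pos [581.7  79.5   5. ] phi -165.07 tilt 0.02 F [-0.9 -2.   5.4] w 14.5 q [ 0.37  0.89 -1.01  1.86  0.94  0.96  0.75]
offset [ 0.699  -0.3963 -0.7398] min rows 5.5 yaw 0.9615
```

Rib gripped, and seating is expected at TCP ≈ 69. I'll lift and carry it over.

```bash
python3 -m inch '{"offset":[[0,0,-0.02],[0,0,-0.06],[0,0,-0.14],[0,0,-0.16],[0,0,-0.16],[0,0,-0.16],[0,0,-0.06],[0,0,0]],"yaw":[0,0,0,0,0,0,0,0],"claw":[1,1,1,1,1,1,1,1]}' 80
python3 go.py 438.3 -61.2 195 108.4
```

```text
clock: 34.25
position: [582.3, 80.3, 197.1]
eef_rot: [-0.408, 3.111, 0.0]
contact_force: [-0.8, 0.2, -3.2]
grip_width: 14.2
t 34.25 pos [582.3  80.3 197.1] phi -165.06 tilt 0.2 F [-0.8  0.2 -3.2] w 14.2 q [ 0.47  0.68 -1.18  1.67  0.66  1.25  0.97]
offset [ 0.7025 -0.3985  0.0059] min rows 4.0 yaw 0.9615
```

```bash
python3 -m inch '{"offset":[[0.07,-0.04,0],[0.13,-0.074,0],[0.14,-0.079,0],[0.14,-0.079,0],[0.14,-0.079,0],[0.082,-0.047,0],[0,0,0],[0,0,0]],"yaw":[0,0,0,0,0,0,0.05,0.085],"claw":[1,1,1,1,1,1,1,1]}'>/dev/null
python3 -m inch '{"offset":[[0,0,0],[0,0,0],[0,0,0],[0,0,0],[0,0,0],[0,0,0],[0,0,0],[0,0,0]],"yaw":[0.085,0.085,0.085,0.085,0.085,0.085,0.085,0.085],"claw":[1,1,1,1,1,1,1,1]}' >/dev/null
python3 -m inch '{"offset":[[0,0,0],[0,0,0],[0,0,0],[0,0,0]],"yaw":[0.085,0.062,0,0],"claw":[1,1,1,1]}'
python3 go.py 438.2 -60.9 105 108.4
```

```text
clock: 36.25
position: [436.9, -61.9, 193.8]
eef_rot: [-1.834, -2.549, 0.001]
contact_force: [0.9, -0.1, -3.4]
grip_width: 14.2
t 36.25 pos [436.9 -61.9 193.8] phi 108.54 tilt 0.11 F [ 0.9 -0.1 -3.4] w 14.2 q [ 0.73  0.35 -0.92  2.02  0.34  0.94 -0.04]
offset [0.0016 0.0068 0.3554] min rows 1.8 yaw 0.0015
```

```bash
python3 -m inch '{"offset":[[0.002,0.006,0.06],[0,0,0.1],[0,0,0.1],[0,0,0.06],[0,0,0.035],[0,0,0],[0,0,0]],"yaw":[0.0015,0,0,0,0,0,0],"claw":[1,1,1,1,1,1,1]}'
python3 go.py 438.2 -60.9 85 108.4
```

```text
clock: 36.95
position: [439.2, -60.6, 106.4]
eef_rot: [-1.84, -2.546, -0.001]
contact_force: [-0.4, -0.7, -3.5]
grip_width: 14.0
t 36.95 pos [439.2 -60.6 106.4] phi 108.28 tilt 0.02 F [-0.4 -0.7 -3.5] w 14.0 q [ 0.62  0.47 -0.82  2.14  0.51  0.74 -0.22]
offset [ 0.0001 -0.0041  0.0855] min rows 0.4 yaw -0.0014
```

```bash
python3 -m inch '{"offset":[[0,-0.004,0.02],[0,0,0.02],[0,0,0.02],[0,0,0.02],[0,0,0.01],[0,0,0]],"yaw":[-0.001,0,0,0,0,0],"claw":[1,1,1,1,1,1]}'
python3 -m inch '{"offset":[[0,0,0.012],[0,0,0.012],[0,0,0.012],[0,0,0.008],[0,0,0]],"yaw":[0,0,0,0,0],"claw":[1,1,1,1,1]}'
python3 go.py 438.2 -60.9 69 108.4
```

```text
clock: 37.55
position: [437.8, -61.0, 83.2]
eef_rot: [-1.839, -2.546, 0.0]
contact_force: [-0.4, 0.4, -1.7]
grip_width: 14.2
clock: 38.05
position: [437.8, -61.1, 72.3]
eef_rot: [-1.839, -2.546, 0.0]
contact_force: [-0.5, -0.9, -3.5]
grip_width: 14.0
t 38.05 pos [437.8 -61.1  72.3] phi 108.32 tilt 0.03 F [-0.5 -0.9 -3.5] w 14.0 q [ 0.57  0.52 -0.76  2.18  0.59  0.66 -0.29]
offset [0.0002 0.0016 0.0133] min rows 0.1 yaw -0.0009
```

```bash
python3 -m inch '{"offset":[[0,0,0.006],[0,0,0.004],[0,0,0.004],[0,0,0]],"yaw":[0,0,0,0],"claw":[1,1,1,1]}'
python3 -m inch '{"offset":[[0,0,0.003],[0,0,0.003],[0,0,0]],"yaw":[0,0,0],"claw":[1,1,1]}'
python3 go.py 438.2 -60.9 69 108.4
```

```text
clock: 38.45
position: [438.0, -61.1, 69.1]
eef_rot: [1.84, 2.547, -0.0]
contact_force: [0.5, -0.1, -3.7]
grip_width: 13.9
clock: 38.75
position: [438.1, -61.1, 69.0]
eef_rot: [1.838, 2.545, -0.001]
contact_force: [-7.3, -1.1, 27.2]
grip_width: 14.0
t 38.75 pos [438.1 -61.1  69. ] phi 108.32 tilt 0.12 F [-7.3 -1.1 27.2] w 14.0 q [ 0.56  0.52 -0.75  2.18  0.6   0.65 -0.3 ]
offset [ 0.0008  0.0006 -0.    ] min rows 0.0 yaw -0.0009
```

Firm contact at 69.0, as predicted. I'll release, lift, move clear and take a last look.

```bash
python3 -m inch '{"offset":[[0,0,-0.006],[0,0,0],[0,0,0],[0,0,0],[0,0,0],[0,0,0],[0,0,0],[0,0,0]],"yaw":[0,0,0,0,0,0,0,0],"claw":[0.95,0.85,0.7,0.5,0.3,0.1,0,0]}'
python3 -m inch '{"offset":[[0,0,-0.03],[0,0,-0.08],[0,0,-0.12],[0,0,-0.16],[0,0,-0.12],[0,0,-0.05],[0,0,0],[0,0,0]],"yaw":[0,0,0,0,0,0,0,0],"claw":[0,0,0,0,0,0,0,0]}'
python3 -m inch '{"offset":[[0.15,0.05,0],[0.15,0.05,0],[0.15,0.05,0],[0.15,0.05,0],[0.15,0.05,0],[0,0,0],[0,0,0]],"yaw":[0,0,0,0,0,0,0],"claw":[0,0,0,0,0,0,0]}'
python3 - <<'E'
from fit import *
a=optics.grab_frame("scene")["color"][:,:,::-1][100:240,220:360]; b=optics.grab_frame("top")["color"][:,:,::-1][200:340,230:370]
g=lambda c:cv2.resize(c,(400,400),interpolation=cv2.INTER_CUBIC)
cv2.imwrite("pics/end.png",np.hstack([g(a),g(b)]))
E
```

```text
clock: 39.55
position: [438.0, -61.1, 69.1]
eef_rot: [-1.84, -2.547, -0.0]
contact_force: [-0.1, -0.9, -0.1]
grip_width: 85.4
clock: 40.35
position: [437.5, -61.4, 208.4]
eef_rot: [-1.84, -2.546, 0.001]
contact_force: [-0.4, 0.6, -0.4]
grip_width: 85.2
clock: 41.05
position: [437.4, 137.1, 207.7]
eef_rot: [-1.835, -2.548, 0.003]
contact_force: [-0.2, -0.8, -0.1]
grip_width: 85.5
```

View pics/end.png

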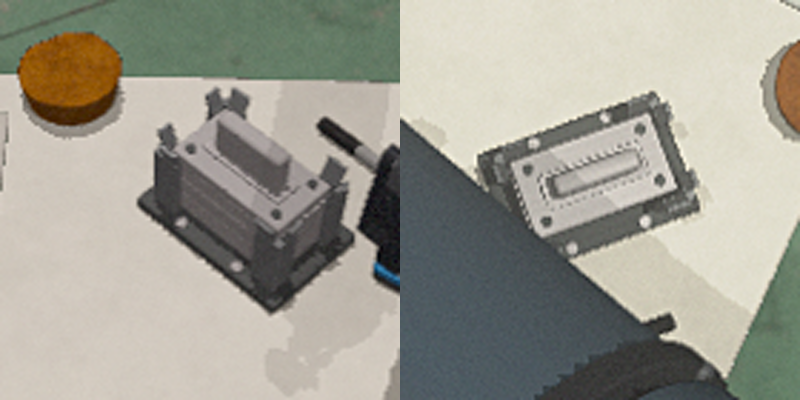

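The stack sits square and level between the guides, rib up around (255,150) in the scene view. The arm is clear of it and the cup has not moved. I'll hand it in.

```bash
python3 -c "
from plant import workorder; print(workorder.sign_off())"
```

```text
the job is handed in; nothing more can be done
None
```

The carrier, spacer frame and press plate are stacked in the nest, each released before I fetched the next. I handed the job in with about 41 s on the robot's clock.

**What went wrong:** The first two tries at the spacer closed over the top of the 16 mm frame. At that opening the finger tips stand at least 24 mm behind the reported TCP, farther back than I had allowed. The spacer had not moved after the first miss. Going lower, to TCP −19 mm, gripped it.

**Last checks:**
- **Seating height:** each part met contact at the TCP height expected for its seat: 10.9 mm against 11 expected, 29.4 against 29.1, and 69.0 against 69.
- **Side loads:** no reading taken while lowering between the guides exceeded about 1 N sideways. Only the final press onto the seat did, at up to about 7 N.
- **Final pictures:** both views show the stack square and level with the rib up, and the arm clear of it. The cup by the nest looks unmoved. The carton was outside that last crop, but it was in its place in the earlier pictures.

**Disagreement left open:** the two cameras differed by about 3 mm, the same way for every object. I used the mean, and did not fit final part poses numerically after release.

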